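# Lock the fence stop and hold a corner bracket down in the drilling corner

### The arm

A 7-joint arm with a two-finger parallel gripper is mounted at the origin on the work surface. World frame = base frame: x ahead of the robot, y to its left, z up, the work surface at z = 0. Lengths are in m, angles in rad, forces in N, time in s.
With the tool pointing down it reaches from about 0.425 to 0.925 m from the base axis. Payload 6.8 kg.
Tool frame: the origin (TCP) lies at the very end of the fingers, on their centre line; the grasp point (between the pads) lies 19 mm behind it (bot.grip_depth is the distance from the TCP to the grasp point, in m); z points along the fingers, y is the direction in which the jaws open and shut (so a half turn about z gives the same grasp; the last joint's range is limited). The gripper opens to 85 mm and grips with 20 to 120 N. Pads are 22 mm wide; open, the fingers measure 114 mm over their backs; the gripper's body (76 mm by 85 mm) begins 54 mm behind the grasp point. The pads swing forward as they close: fully open they stand 13 mm farther back than shut.
Start: joints at [1.146, 0.477, 0.022, 1.555, -0.011, 1.109, -0.083], TCP at [0.21, -0.641, 0.231] pointing down, gripper open.
Joint ranges: [-2.96, 2.96], [-0.34, 2.1], [-1.41, 1.46], [0.24, 2.44], [-1.37, 4.51], [0.17, 1.92], [-2.96, 2.96]. Speed limits (rad/s): [2.39, 2.39, 3.14, 3.14, 3.14, 3.14, 3.14].

### API

Orientations are given as a unit quaternion [w, x, y, z].
In Python, from station import bot gives the robot as it stands.
- The arm moves only by the tool step_arm, never from a script. Its argument "increments" is a list of rows, each a list of 7 numbers: the shift along the world's x, y, z in m, then the turn, a rotation vector about the world's x, y, z in degrees, then the gripper command: -1 is fully open, 1 is shut, values between are in proportion. In form: [[dx, dy, dz, rx, ry, rz, fingers], ...]. A call has 1 to 10 rows; each row is the pose to reach, as a shift and turn from the pose commanded when the call began; what a row does not reach only later rows make up. A row lasts 1/12 s, in which the tool goes at most 41.7 mm and 7.16 degrees, less where a joint would pass 70% of its speed; a pose out of reach is approached as far as the arm can. A call with a gripper value outside its range is refused whole. The fingers move at their own pace and stop on an object; "force" is the grip in N (left out, the last holds). Time passes only in rows, so rows that repeat a pose let the fingers close. It gives the time, the measured TCP pose, the force and the opening at its end, in the units of the state.
- bot.get_obs(): the state, without advancing time (a new reading comes with each control period).
- bot.read_camera(name): name is "side" or "top"; returns a dict with "color" (400x640x3 uint8, red, green, blue), "intrinsics" (3x3 intrinsics, pixels), "D" ([k1, k2, p1, p2, k3] as OpenCV has them; the pictures are not rectified), "extrinsics" (4x4, takes a point from camera to world coordinates). Camera axes: x right, y up, looking along -z (the intrinsics and any distortion apply to the point x, -y, -z); pixel columns grow to the right and rows downward; lengths in m; the calibration is good to about 2 mm. A picture is of the moment at which its call begins. There is no depth.
- bot.hand_in(): hands the job in, once; it reports no verdict.
Trained networks look in the newest picture that a camera, given by its name, has taken for a name from the list of things; names that differ only in an ending like _2 or _b are one class to them, and where a whole thing is asked for, a point or a joint stands for the part that bears it (a point fixed in the world has none). Each returns a list of dicts, best first, with "conf" (0 to 1); they miss things now and then, are a little off and sometimes report something else, mostly with a low value. They report only what shows in the picture. A call takes as long as a camera call. They do not tell look-alikes from the thing itself.
- bot.recognise(thing, camera): "location" ([column, row] as shares, 0 to 1, of the picture: columns of its width, rows of its height, amid what is visible of it).
- bot.place_of(thing, camera): "location" ([column, row] as shares, 0 to 1, of the picture: columns of its width, rows of its height: a listed point, or the origin of a listed thing).
The state is a dict: "t": time; "q": joint angles; "joint_vel": joint speeds; "joint_torque": joint torques, N m; "eef_pos": TCP position; "tool_rot": TCP orientation; "contact_force": force on the tool from outside, world axes, zero at the start; "torque": the same for the moment, N m; "gripper_width": opening from 0.0 (shut) to 1.0 (fully open).
Only numpy, scipy, OpenCV 4.12 (cv2) and the standard library are available. Lean on these libraries where they do the work, as an engineer would, in place of code of your own. Each camera call takes 0.05 s, during which the arm holds its last target.

### The job

Get the aluminium corner bracket ready for drilling: first tighten the clamp knob on the fence's sliding stop, turning it clockwise until it is fully tight and without shifting the stop from where it is set. Then bring the bracket, lying flat, with its back wall flush against the fence and its end wall flush against the stop, and hold it there with one firm diagonal push into its inner corner, so that it is pressed on the fence, the stop and the bench all at once (about 10 N each way); the program finishes while still holding that push. Leave the screwdriver, the jar and the G-clamp alone.

Things in the scene. Friction and masses are not known exactly. Their poses are not given: they have to be found in the camera images.
- table: the grey bench top; its upper surface is at height 0
- fence_face: the fence's working face: a 4 mm strip facing a bright aluminium rail (340 mm long, 40 mm wide, 40 mm high in all) fixed to the bench. Origin: centre of the strip's underside, at bench height. x runs along the rail, away from the robot; the bracket goes against the upright face at y = -2 mm, looking to -y; the rest of the rail is on the +y side
- stop: the sliding stop, a dark steel saddle on the fence. Origin: the inner corner where fence face, stop face and bench meet; axes as the fence's. The bracket belongs on the -x, -y side of it. Jaw: x 0 to 14 mm, y -57 to 0 mm, 45 mm high; saddle: x 0 to 90, y -10 to 50 mm, top at 51 mm. Even unclamped it drags stiffly on the rail: pushes under 30 N do not shift it
- knob_grip (a point): centre of the black bar grip of the clamp knob, on the knob's upright turning axis, 71.5 mm above the bench, 60 mm in x and 20 mm in y from the stop's origin. The bar is 46 mm long along this point's x, 13 mm thick along its y, 21 mm tall, on a hub 10 mm high; the point turns with the knob
- clamp_knob (a joint): turn of the clamp knob in rad, growing clockwise seen from above: 0 is loose (bar along the fence), 1.35 is its end stop, fully tight. It turns with about 0.12 N m and stays where it is left
- bracket_corner (a point): outer corner of the bracket at its underside, where back wall and end wall meet; to be brought to the stop's origin. Axes are the bracket's own and agree with the stop's when it is seated
- bracket_wall (a point): a grasp point on the bracket: middle of the thickness of the back wall, 49 mm in -x and 4 mm in -y from bracket_corner, 22 mm above the bracket's underside; axes of the bracket (wall runs along x, 8 mm thick along y)
- driver: bystander: a screwdriver lying on the bench; leave alone
- rivet_jar: bystander: a glass jar, 60 mm across, 75 mm high, origin at the centre of its underside; leave alone
- g_clamp: bystander: a loose grey G-clamp lying on the bench, about 130 by 80 mm; leave alone
- bracket: the bare aluminium corner bracket, about 0.2 kg, smooth: friction about 0.25. Origin: centre of its underside, 45 mm in -x and 32 mm in -y from bracket_corner. Base plate 90 mm (x) by 64 mm (y), 8 mm thick; a back wall along the whole +y edge and an end wall along the whole +x edge, each 8 mm thick and 36 mm high from the underside; open to -x, -y and above
Mind the look-alikes: they are no part of the job. Several things have the shape of the bracket; the one meant has the colours described above.

How it is judged:
On the way, in this order (a step that is already met when the one before it is completed fails the run):
1. the clamp knob is tight and the stop has not been shifted (value of joint clamp_knob above 1.15 rad and distance of stop from where it was at the start of the episode below 0.008 m), for 0.2 s.
2. the bracket lies flat and flush in the corner, pressed on fence, stop and bench at once (horizontal distance between bracket_corner and stop below 0.004 m and angle between the x axis of bracket_corner and the x axis of stop, either way round below 0.05 rad and angle between bracket_corner's own z axis and vertical below 0.05 rad and contact force between bracket and fence_face above 2 N and contact force between bracket and stop above 2 N and contact force between bracket and table above 4 N and contact force between the fingers and bracket above 4 N), for 0.3 s.
At the end, for the whole second after the job is handed in: Knob at 1.15 rad or more, stop within 8 mm of its start; bracket's corner within 4 mm of the stop's corner, flat and square within 0.05 rad; the fingers push it with over 4 N, and it presses fence and stop with over 2 N each and the bench with over 4 N, all still held at the end (all of step 1 and all of step 2); the arm keeps its last pose, push and grip.
It fails at once if a bystander is disturbed (distance of any of driver, rivet_jar, g_clamp from where it was at the start of the episode above 0.03 m).
It also fails if it takes over 72 s, if anything falls off the work surface, if the arm or the gripper's body presses on something with over 40 N, if the wrist force passes 120 N, or if a joint passes its speed limit or range.

## Working session

There is one attempt and no reset: what is moved stays moved. The work goes in short steps, Python scripts to look and compute and a tool call to move; the robot and the scene stay as the last step left them, time stands still between calls to the robot, and variables do not carry over. Pictures are saved under pics/ and viewed, and the job is handed in when it is done.

Besides the shell and the picture viewer there is one more tool, called after "Call:" as name(argument=value, ...), one argument or row to a line, values as JSON. step_arm: Moves the arm, as the interface text tells. Its arguments: {"type":"object","properties":{"increments":{"type":"array","items":{"type":"array","items":{"type":"number"}}},"force":{"type":"number"}},"required":["increments"]}

```bash
ls; mkdir -p pics; cat > h.py <<'E'
import numpy as np, cv2
from station import bot
def shot(name,fn):
    c=bot.read_camera(name); cv2.imwrite('pics/'+fn,c['color'][:,:,::-1]); return c
def ray(c,col,row):
    K=np.array(c['intrinsics'],float);D=np.array(c['D'],float);T=np.array(c['extrinsics'],float)
    p=cv2.undistortPoints(np.array([[[col,row]]],float),K,D)[0,0]
    d=T[:3,:3]@np.array([p[0],-p[1],-1.]); return T[:3,3],d
def onz(c,col,row,z):
    o,d=ray(c,col,row); return o+d*(z-o[2])/d[2]
def proj(c,P):
    K=np.array(c['intrinsics'],float);D=np.array(c['D'],float);T=np.array(c['extrinsics'],float)
    p=(np.atleast_2d(P)-T[:3,3])@T[:3,:3]; p=p*[1,-1,-1]
    return cv2.projectPoints(p,np.zeros(3),np.zeros(3),K,D)[0][:,0]
def tri(rays):
    A=np.zeros((3,3));b=np.zeros(3)
    for o,d in rays:
        d=d/np.linalg.norm(d);M=np.eye(3)-np.outer(d,d);A+=M;b+=M@o
    return np.linalg.solve(A,b)
E
python3 - <<'E'
from h import *
np.set_printoptions(precision=4,suppress=True)
for n in ['top','side']:
    c=shot(n,n+'0.png'); print(n,np.array(c['extrinsics'])[:3],c['D'],c['intrinsics'])
    for t in ['stop','fence_face','knob_grip','bracket_corner','bracket_wall','bracket','driver','rivet_jar','g_clamp']:
        for r in bot.place_of(t,n): 
            x,y=r['location'];x*=640;y*=400
            print(t,round(x,1),round(y,1),round(r['conf'],2),onz(c,x,y,{'knob_grip':.0715,'bracket_wall':.022}.get(t,0)))
print(bot.get_obs())
E
```

```text
pics
top [[ 0.0239  0.999  -0.0365  0.4359]
 [-0.9996  0.0232 -0.019  -0.0403]
 [-0.0181  0.037   0.9992  1.4592]] [-0.0886  0.      0.      0.      0.    ] [[435.1079   0.     319.848 ]
 [  0.     435.1079 200.0612]
 [  0.       0.       1.    ]]
stop 282.4 176.0 0.57 [0.5675 0.1157 0.    ]
stop 315.4 216.1 0.17 [0.4351 0.0011 0.    ]
fence_face 281.7 191.9 0.63 [0.5137 0.1164 0.    ]
knob_grip 268.3 156.2 0.64 [0.624  0.1553 0.0715]
bracket_corner 390.3 270.2 0.78 [ 0.2602 -0.2535  0.    ]
bracket_corner 399.9 165.7 0.71 [ 0.6113 -0.2792  0.    ]
bracket_corner 281.3 190.9 0.64 [0.517 0.118 0.   ]
bracket_corner 371.4 201.6 0.56 [ 0.4881 -0.1855  0.    ]
bracket_wall 393.0 256.9 0.96 [ 0.3069 -0.2584  0.022 ]
bracket_wall 394.3 153.2 0.83 [ 0.6499 -0.2565  0.022 ]
bracket_wall 377.4 216.0 0.71 [ 0.4403 -0.2041  0.022 ]
bracket 381.8 155.9 0.89 [ 0.6429 -0.2178  0.    ]
bracket 386.7 207.3 0.87 [ 0.4703 -0.2372  0.    ]
bracket 381.2 251.2 0.76 [ 0.323  -0.2217  0.    ]
bracket 377.0 213.7 0.68 [ 0.4479 -0.2052  0.    ]
driver 439.5 229.3 0.59 [ 0.4004 -0.4163  0.    ]
rivet_jar 430
[... 1198 characters left out ...]
03.3 0.33 [ 0.4825 -0.1674  0.    ]
rivet_jar 374.5 165.7 0.71 [ 0.416  -0.4137  0.    ]
rivet_jar 310.8 160.9 0.52 [ 0.6585 -0.3774  0.    ]
g_clamp 244.6 319.8 0.68 [0.6149 0.3522 0.    ]
{'t': 1.0, 'q': array([ 1.1459,  0.477 ,  0.0225,  1.5554, -0.0115,  1.1093, -0.0831]), 'joint_vel': array([ 0.0011,  0.0003,  0.0003, -0.0001,  0.0004, -0.0008,  0.    ]), 'joint_torque': array([ -0.0008, -59.6343,   1.606 , -28.1557,   0.0124,   0.0015,
        -0.    ]), 'eef_pos': array([ 0.2102, -0.6415,  0.2313]), 'tool_rot': array([0.    , 0.9875, 0.1577, 0.    ]), 'contact_force': array([-0.0598,  0.8804, -0.4671]), 'torque': array([-0.0043, -0.0391, -0.0029]), 'gripper_width': 1.0013682194118774}
```

View images.

View pics/top0.png

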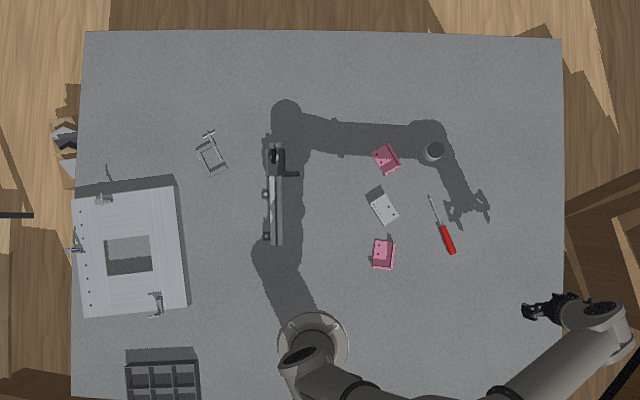

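View pics/side0.png

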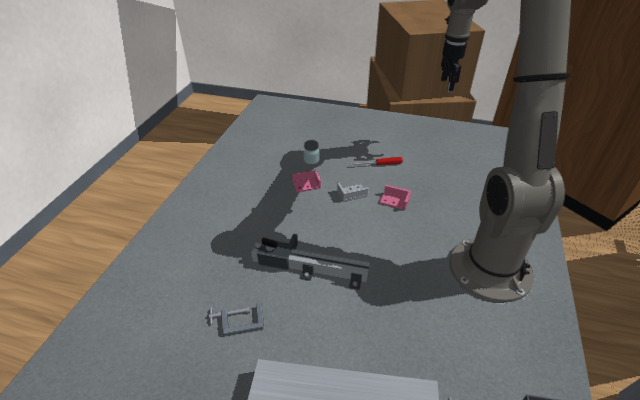

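```bash
python3 - <<'E'
import cv2
a=cv2.imread('pics/top0.png')[130:290,340:460]; b=cv2.imread('pics/top0.png')[110:270,230:330]
s=cv2.imread('pics/side0.png')
cv2.imwrite('pics/crop_br.png',cv2.resize(a,None,fx=3.7,fy=3.7,interpolation=cv2.INTER_CUBIC))
cv2.imwrite('pics/crop_st.png',cv2.resize(b,None,fx=3.7,fy=3.7,interpolation=cv2.INTER_CUBIC))
cv2.imwrite('pics/crop_side.png',cv2.resize(s[150:300,220:430],None,fx=3.8,fy=3.8,interpolation=cv2.INTER_CUBIC))
E
```

```text
(no output)
```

View pics/crop_br.png

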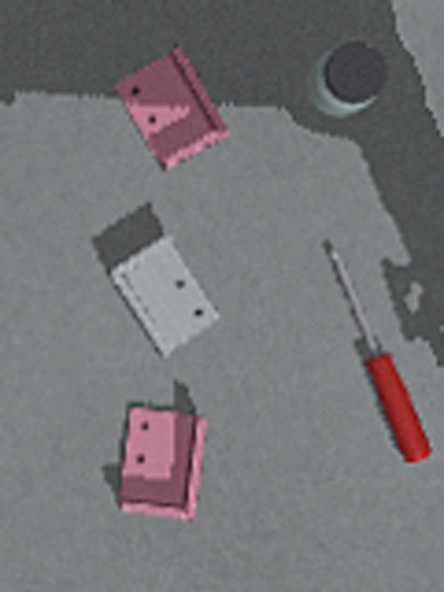

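View pics/crop_st.png

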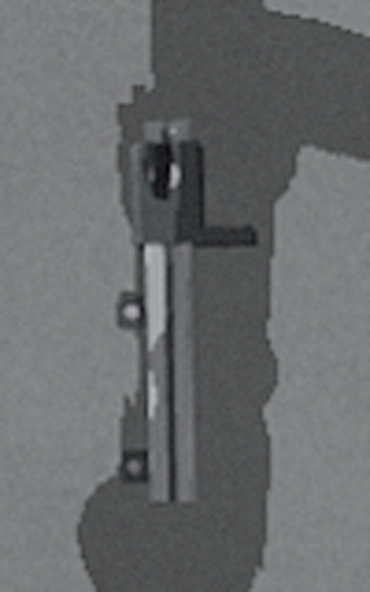

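View pics/crop_side.png

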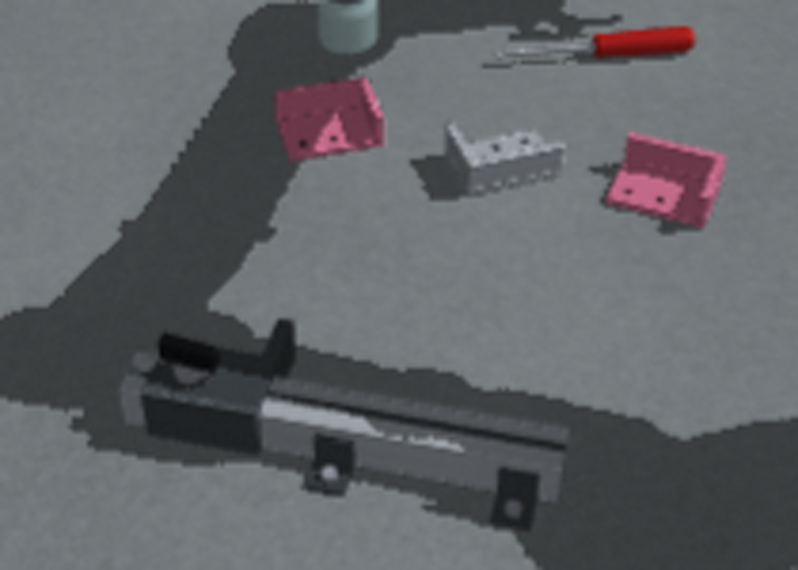

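```bash
cat > ov.py <<'E'
from h import *
def box(x0,x1,y0,y1,z0,z1):
    P=np.array([[x,y,z] for x in(x0,x1) for y in(y0,y1) for z in(z0,z1)],float)
    E=[(i,j) for i in range(8) for j in range(i) if bin(i^j).count('1')==1]
    return P,E
def pose(P,x,y,a):
    R=np.array([[np.cos(a),-np.sin(a),0],[np.sin(a),np.cos(a),0],[0,0,1]]); return P@R.T+[x,y,0]
STOP=[box(0,.014,-.057,0,0,.045),box(0,.09,-.01,.05,0,.051)]
def knob(th=0):
    P,E=box(-.023,.023,-.0065,.0065,.061,.082); return pose(P,0,0,-th)+[.06,.02,0],E
BR=[box(-.09,0,-.064,0,0,.008),box(-.09,0,-.008,0,0,.036),box(-.008,0,-.064,0,0,.036)]
def draw(c,img,off,s,boxes,x,y,a,col):
    for P,E in boxes:
        q=(proj(c,pose(P,x,y,a))-off+.5)*s-.5
        for i,j in E: cv2.line(img,tuple(int(round(v*8)) for v in q[i]),tuple(int(round(v*8)) for v in q[j]),col,1,cv2.LINE_AA,3)
def crop(c,x0,y0,w,h,s):
    return cv2.resize(c['color'][y0:y0+h,x0:x0+w,::-1].copy(),None,fx=s,fy=s,interpolation=cv2.INTER_CUBIC)
E
python3 - <<'E'
from ov import *
import pickle
ct=bot.read_camera('top');cs=bot.read_camera('side')
pickle.dump((ct,cs),open('cams.pkl','wb'))
x,y,a=.563,.119,0.0
A=crop(ct,250,135,70,80,7);draw(ct,A,np.array([250,135]),7,STOP+[knob()],x,y,a,(0,255,0))
B=crop(cs,235,220,75,65,8);draw(cs,B,np.array([235,220]),8,STOP+[knob()],x,y,a,(0,255,0))
bx=(.485,-.185,.57)
C=crop(ct,355,180,60,55,8);draw(ct,C,np.array([355,180]),8,BR,*bx,(0,255,0))
D=crop(cs,320,170,60,45,8);draw(cs,D,np.array([320,170]),8,BR,*bx,(0,255,0))
for n,i in zip('ABCD',(A,B,C,D)):
    cv2.imwrite(f'pics/ov1{n}.png',np.clip(i.astype(float)*1.5,0,255).astype(np.uint8)); 
E
```

```text
(no output)
```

View pics/ov1A.png

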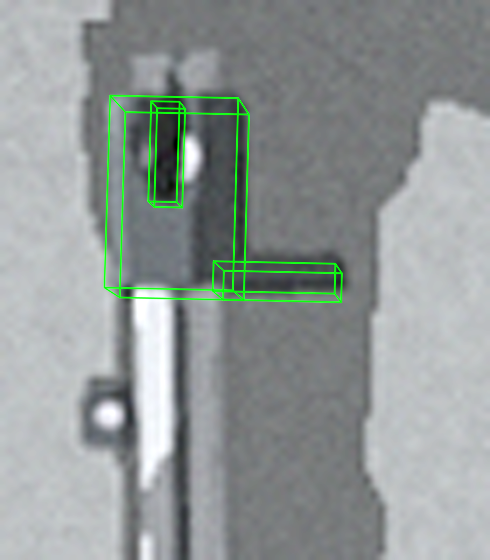

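View pics/ov1B.png

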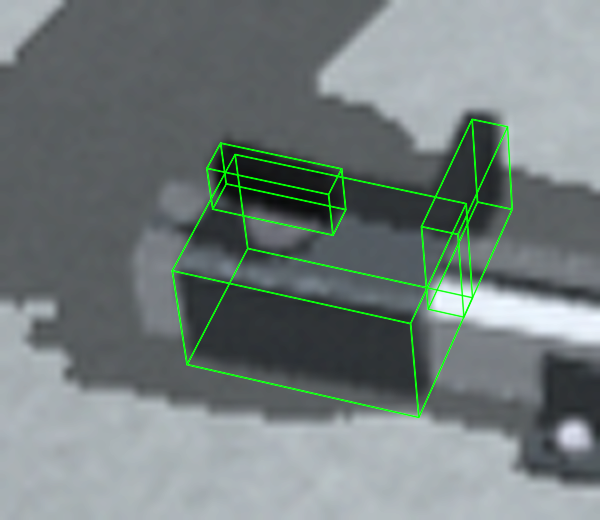

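View pics/ov1C.png

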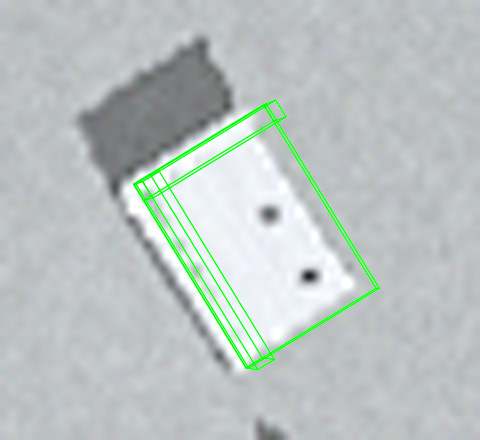

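View pics/ov1D.png

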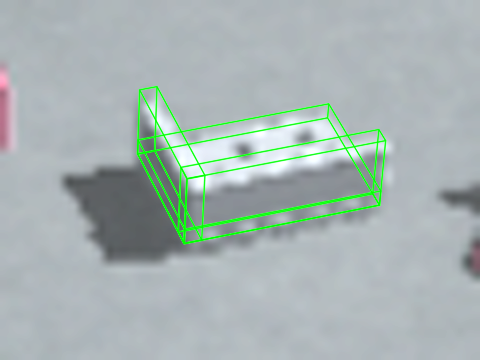

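```bash
python3 - <<'E'
from ov import *
import pickle
ct,cs=pickle.load(open('cams.pkl','rb'))
def enh(i,k=3.,g=.6): return (np.clip(i/255.*k,0,1)**g*255).astype(np.uint8)
def grid(i,x0,y0,s,st=5):
    h,w=i.shape[:2]
    for v in range(0,w//s+1,st): 
        cv2.line(i,(v*s,0),(v*s,6),(0,255,255),1); cv2.putText(i,str(x0+v),(v*s+1,16),0,.35,(0,255,255),1)
    for v in range(0,h//s+1,st): 
        cv2.line(i,(0,v*s),(6,v*s),(0,255,255),1); cv2.putText(i,str(y0+v),(8,v*s+4),0,.35,(0,255,255),1)
    return i
def e2(i): return enh(i,2.2,.7)
A=grid(e2(crop(ct,256,136,50,45,13)),256,136,13);cv2.imwrite('pics/e2A.png',A)
B=grid(e2(crop(cs,248,228,56,46,13)),248,228,13);cv2.imwrite('pics/e2B.png',B)
C=grid(enh(crop(ct,255,170,40,80,7),2,.7),255,170,7);cv2.imwrite('pics/e2C.png',C)
E
```

```text
(no output)
```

View pics/e2A.png

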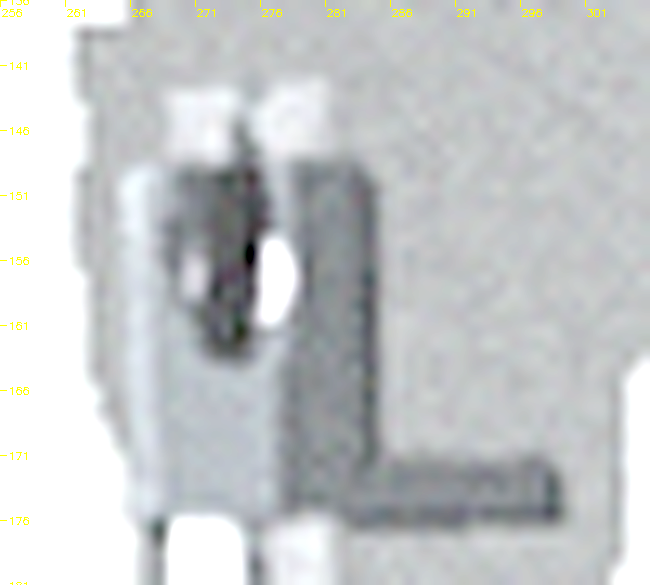

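View pics/e2B.png

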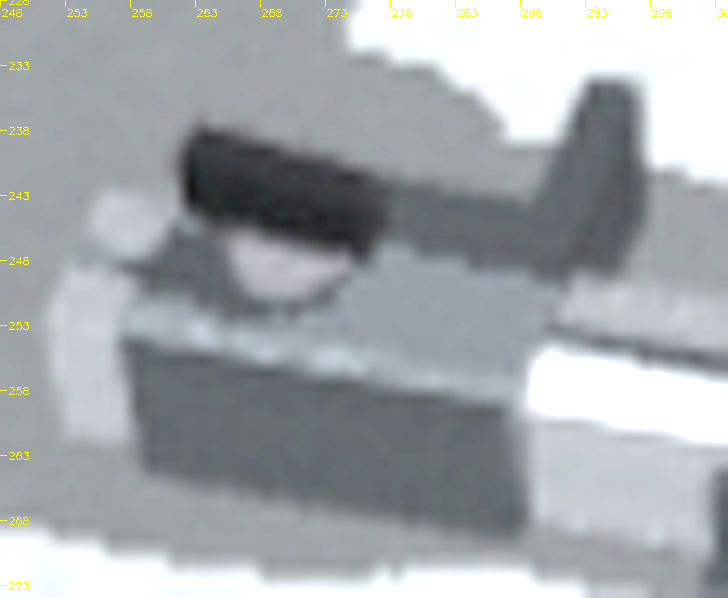

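View pics/e2C.png

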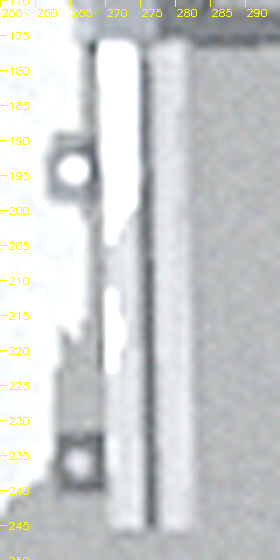

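```bash
python3 - <<'E'
from ov import *
import pickle
from scipy.optimize import least_squares
np.set_printoptions(precision=4,suppress=True)
ct,cs=pickle.load(open('cams.pkl','rb'))
# fence rail, params x0(center),y0,yaw
R=np.array([[.17,-.002,.04],[-.17,-.002,.04],[.17,.038,.04],[-.17,.038,.04]])
pr=np.array([[281.3,142.3],[283.3,245.6],[268.6,142.6],[270.3,245.6]])-.5
f=lambda p:(proj(ct,pose(R,*p))-pr).ravel()
r=least_squares(f,[.5,.12,0]);print(r.x,r.fun.reshape(-1,2))
c,s=np.cos(r.x[2]),np.sin(r.x[2])
for cam,pts,px in [(ct,[[.014,-.057,.045],[0,-.057,0.],[.09,-.01,.051],[.037,.02,.082],[.037,.0135,.082]],[[298.6,171.3],[299,176.4],[284.7,148.5],[275,163],[276.2,161]]),
                   (cs,[[0,-.057,.045],[.014,-.057,.045],[.083,.0135,.082],[.037,.0265,.061]],[[297,234.2],[293,234],[263.5,237.7],[275.8,247.8]])]:
  for P,q in zip(pts,px):
    w=onz(cam,q[0]-.5,q[1]-.5,P[2])[:2]-np.array([c*P[0]-s*P[1],s*P[0]+c*P[1]])
    print(P,w)
E
```

```text
[0.5075 0.1151 0.0458] [[-0.3019 -0.1967]
 [-0.4012  0.0624]
 [ 0.3099 -0.1655]
 [ 0.3919  0.2936]]
[0.014, -0.057, 0.045] [0.565  0.1162]
[0, -0.057, 0.0] [0.5664 0.1182]
[0.09, -0.01, 0.051] [0.5644 0.1128]
[0.037, 0.02, 0.082] [0.5667 0.1117]
[0.037, 0.0135, 0.082] [0.5729 0.1145]
[0, -0.057, 0.045] [0.5667 0.1136]
[0.014, -0.057, 0.045] [0.5646 0.1154]
[0.083, 0.0135, 0.082] [0.5615 0.1138]
[0.037, 0.0265, 0.061] [0.5687 0.1121]
```

```bash
cat > fit.py <<'E'
from ov import *
import pickle,sys
ct,cs=pickle.load(open('cams.pkl','rb'))
def enh(i,k=2.2,g=.7): return (np.clip(i/255.*k,0,1)**g*255).astype(np.uint8)
E
python3 - <<'E'
from fit import *
p=(.566,.115,.045)
RAIL=[box(-.2285,.1115,0,.040,0,.04)]
A=enh(crop(ct,250,135,56,115,7));draw(ct,A,np.array([250,135]),7,STOP+[knob()]+RAIL,*p,(0,0,255))
B=enh(crop(cs,245,225,65,50,10));draw(cs,B,np.array([245,225]),10,STOP+[knob()]+RAIL,*p,(0,0,255))
B=cv2.resize(B,None,fx=.6,fy=.6,interpolation=cv2.INTER_AREA)
im=np.zeros((810,800,3),np.uint8)
im[:A.shape[0],:A.shape[1]]=A; im[:B.shape[0],400:400+B.shape[1]]=B
cv2.imwrite('pics/ov3A.png',im[:600])
bx=(.487,-.180,.57)
C=enh(crop(ct,355,185,45,45,10),1.1,1.5);draw(ct,C,np.array([355,185]),10,BR,*bx,(0,0,255))
D=enh(crop(cs,330,175,45,35,10),1.1,1.5);draw(cs,D,np.array([330,175]),10,BR,*bx,(0,0,255))
im=np.zeros((450,910,3),np.uint8);im[:,:450]=C;im[:350,460:]=D
cv2.imwrite('pics/ov3B.png',cv2.resize(im,(800,396),interpolation=cv2.INTER_AREA))
E
```

```text
(no output)
```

View pics/ov3A.png

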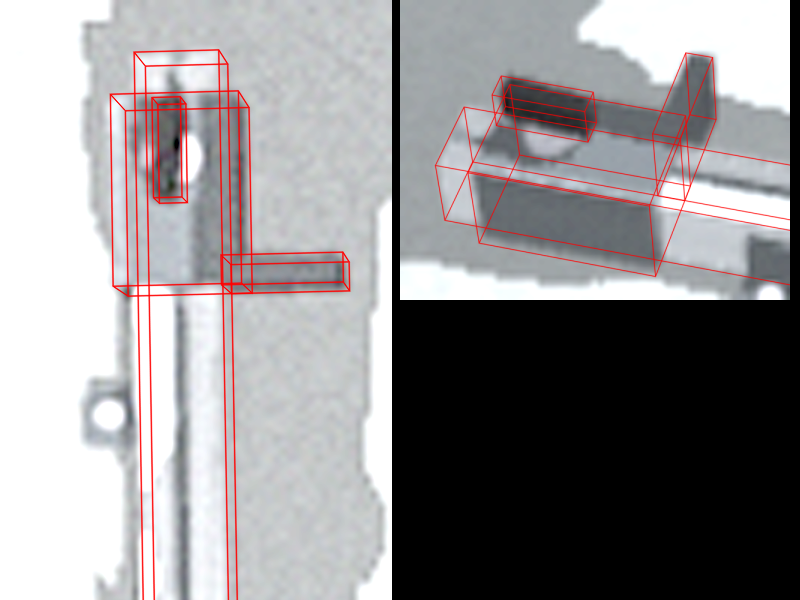

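View pics/ov3B.png

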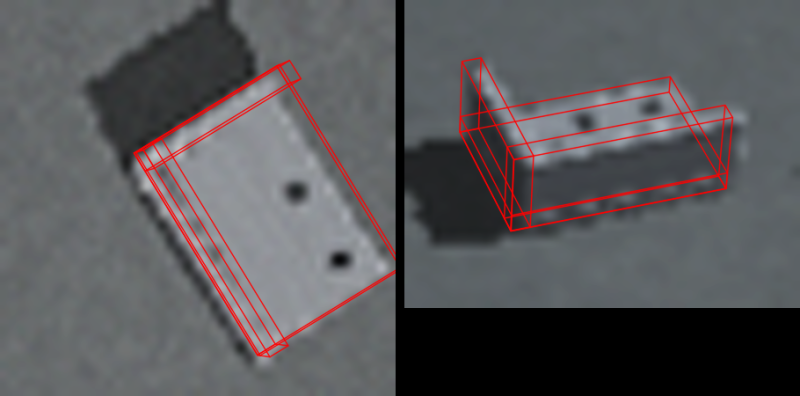

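```bash
cat >> fit.py <<'E'
def grid(i,x0,y0,s,st=5):
    h,w=i.shape[:2]
    for v in range(0,w//s+1,st): 
        cv2.line(i,(v*s,0),(v*s,6),(0,255,255),1); cv2.putText(i,str(x0+v),(v*s+1,16),0,.35,(0,255,255),1)
    for v in range(0,h//s+1,st): 
        cv2.line(i,(0,v*s),(6,v*s),(0,255,255),1); cv2.putText(i,str(y0+v),(8,v*s+4),0,.35,(0,255,255),1)
    return i
E
python3 - <<'E'
from fit import *
cv2.imwrite('pics/g1.png',grid(enh(crop(ct,364,184,38,46,13),1.15,2.),364,184,13))
cv2.imwrite('pics/g2.png',grid(enh(crop(cs,332,178,44,32,18),1.15,2.),332,178,18))
E
```

```text
(no output)
```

View pics/g1.png

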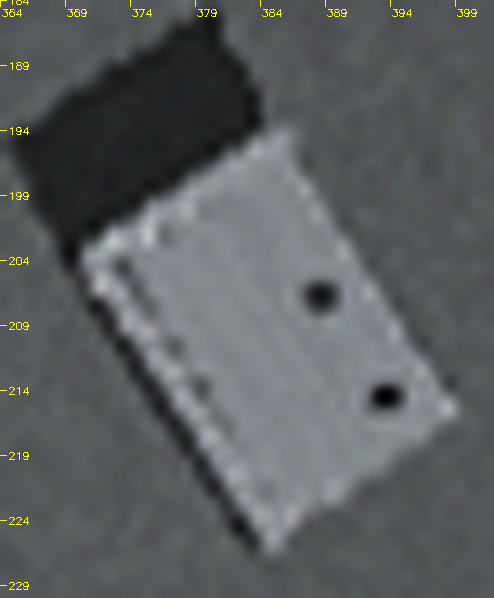

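View pics/g2.png

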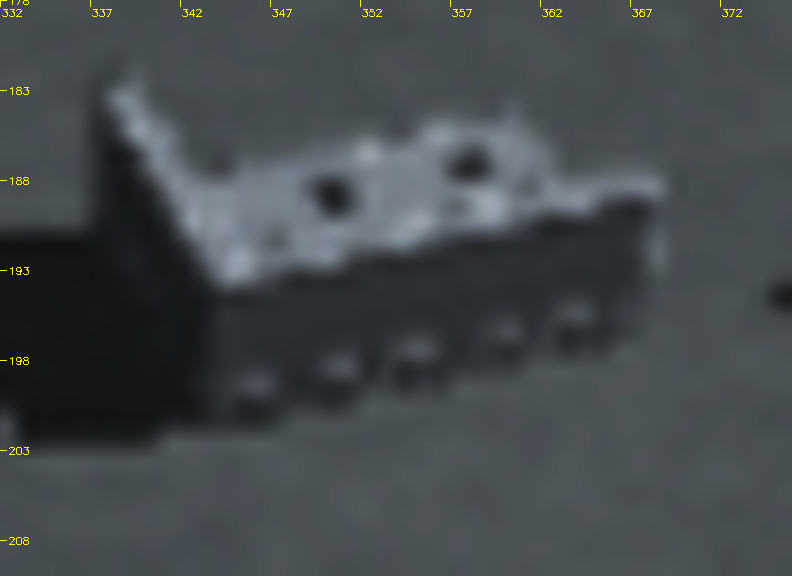

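```bash
python3 - <<'E'
from fit import *
from scipy.optimize import least_squares
np.set_printoptions(precision=4,suppress=True)
Pt=np.array([[0,0,.036],[0,-.064,.036],[-.09,0,.036],[-.09,-.064,.008]]);qt=np.array([[369.9,203.2],[386.6,193.4],[384.3,226.8],[399.4,215.4]])-.5
Ps=np.array([[0,0,.036],[0,-.064,.036],[-.09,0,.036],[0,0,0.],[-.09,-.064,.008]]);qs=np.array([[344.2,193.8],[338.3,182.6],[368.8,188],[343.5,202.2],[360.8,184]])-.5
ft=lambda p:(proj(ct,pose(Pt,*p))-qt).ravel()
fs=lambda p:(proj(cs,pose(Ps,*p))-qs).ravel()
for n,f in [('t',ft),('s',fs),('b',lambda p:np.r_[ft(p),fs(p)])]:
    r=least_squares(f,[.487,-.18,.57]);print(n,r.x,np.abs(r.fun).max())
# stop same: fence yaw fixed .045
Pt2=np.array([[.014,-.057,.045],[.09,-.01,.051],[0,-.057,0]]);qt2=np.array([[298.6,171.3],[284.7,148.5],[299,176.4]])-.5
Ps2=np.array([[0,-.057,.045],[.014,-.057,.045]]);qs2=np.array([[297,234.2],[293,234.]])-.5
gt=lambda p:(proj(ct,pose(Pt2,p[0],p[1],.045))-qt2).ravel()
gs=lambda p:(proj(cs,pose(Ps2,p[0],p[1],.045))-qs2).ravel()
for n,f in [('t',gt),('s',gs),('b',lambda p:np.r_[gt(p),gs(p)])]:
    r=least_squares(f,[.566,.115]);print(n,r.x,np.abs(r.fun).max())
E
```

```text
t [ 0.4829 -0.1751  0.5838] 0.7511653947636887
s [ 0.4804 -0.1785  0.6051] 0.6432903543934003
b [ 0.4815 -0.1762  0.5937] 0.9291151710469023
t [0.5653 0.1157] 0.8687909368659916
s [0.5657 0.1145] 0.28524066201387654
b [0.5654 0.1154] 0.8378760344254488
```

Call:
step_arm(
  increments=[
    [0.018,0.034,0,0,0,7,0],
    [0.036,0.068,0,0,0,14,0],
    [0.054,0.102,0,0,0,21,0],
    [0.072,0.136,0,0,0,28,0],
    [0.09,0.17,0,0,0,35,0],
    [0.108,0.204,0,0,0,42,0],
    [0.126,0.238,0,0,0,49,0],
    [0.144,0.272,0,0,0,56,0],
    [0.162,0.306,0,0,0,63,0],
    [0.18,0.34,0,0,0,70,0],
  ],
)

```text
t: 1.93
eef_pos: [0.3908, -0.2998, 0.2317]
tool_rot: [0.0, 0.716, 0.698, -0.0]
contact_force: [0.8, -0.2, 0.2]
gripper_width: 0.504
```

```bash
cat > st.py <<'E'
from h import *
np.set_printoptions(precision=4,suppress=True)
o=bot.get_obs();q=o['tool_rot'];
from scipy.spatial.transform import Rotation as R
M=R.from_quat([q[1],q[2],q[3],q[0]]).as_matrix()
print('t',round(o['t'],2),'p',o['eef_pos'],'q',o['q'],'F',o['contact_force'],'T',o['torque'],'w',round(o['gripper_width'],3))
print('yaxis ang',np.degrees(np.arctan2(M[1,1],M[0,1])),'z',M[:,2])
E
python3 st.py
```

```text
t 1.93 p [ 0.3908 -0.2998  0.2317] q [ 0.8603  0.2007 -0.3767  1.9608  0.088   0.9949  0.4161] F [ 0.8188 -0.184   0.238 ] T [-0.0126 -0.0342  0.0046] w 0.504
yaxis ang -1.5142187480897784 z [ 0.0005 -0.0007 -1.    ]
```

Call:
step_arm(
  increments=[
    [0.018,0.034,0,0,0,7,0],
    [0.036,0.068,0,0,0,14,0],
    [0.054,0.102,0,0,0,21,0],
    [0.072,0.136,0,0,0,28,0],
    [0.09,0.17,0,0,0,35,0],
    [0.108,0.204,0,0,0,42,0],
    [0.126,0.238,0,0,0,49,0],
    [0.144,0.272,0,0,0,56,0],
    [0.162,0.306,0,0,0,63,0],
    [0.18,0.34,0,0,0,70,0],
  ],
)

```text
t: 2.77
eef_pos: [0.571, 0.04, 0.2316]
tool_rot: [0.0, 0.187, 0.982, -0.0]
contact_force: [0.5, -1.2, -0.2]
gripper_width: 0.503
```

Call:
step_arm(
  increments=[
    [0.018,0.034,-0.02,0,0,6,0],
    [0.036,0.068,-0.04,0,0,12,0],
    [0.052,0.096,-0.06,0,0,18,0],
    [0.0537,0.0977,-0.08,0,0,24.1,0],
    [0.0537,0.0977,-0.1,0,0,24.1,0],
    [0.0537,0.0977,-0.12,0,0,24.1,0],
  ],
)

```text
t: 3.27
eef_pos: [0.6241, 0.1373, 0.11]
tool_rot: [-0.0, -0.02, 1.0, 0.0]
contact_force: [0.3, -0.4, -0.7]
gripper_width: 0.503
```

```bash
python3 st.py; python3 - <<'E'
from fit import *
ct=shot('top','t2.png');cs=shot('side','s2.png')
A=crop(ct,230,110,90,90,6);B=crop(cs,215,190,110,90,6)
im=np.zeros((600,1200,3),np.uint8);im[:540,:540]=A;im[:540,540:1200]=B
cv2.imwrite('pics/c2.png',cv2.resize(im,(800,400),interpolation=cv2.INTER_AREA))
E
```

```text
t 3.27 p [0.6241 0.1373 0.11  ] q [ 0.2061  0.6637 -0.7404  1.7082  0.5237  0.9783  0.8818] F [ 0.2762 -0.4386 -0.6625] T [0.0044 0.0093 0.0112] w 0.503
yaxis ang 92.34397685875807 z [-0.0004  0.0007 -1.    ]
```

View pics/c2.png

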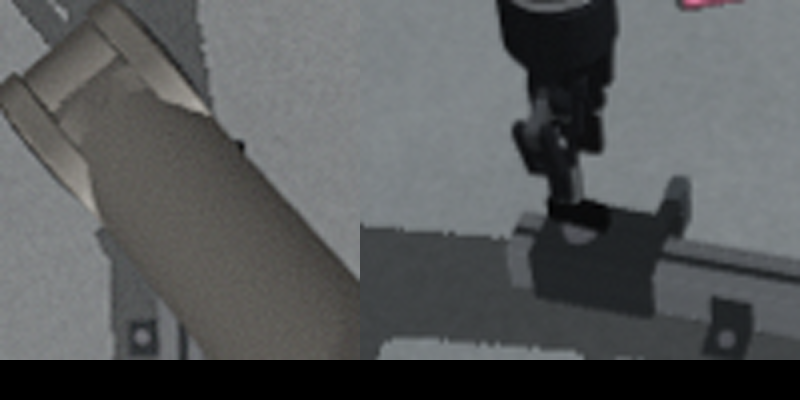

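Call:
step_arm(
  increments=[
    [0.0004,0.0007,-0.018,0,0,0,0],
    [0.0004,0.0007,-0.036,0,0,0,0],
    [0.0004,0.0007,-0.048,0,0,0.2,0],
    [0.0004,0.0007,-0.052,0,0,0.2,0],
    [0.0004,0.0007,-0.052,0,0,0.2,0],
  ],
)

```text
t: 3.78
eef_pos: [0.6242, 0.1366, 0.0591]
tool_rot: [-0.0, -0.021, 1.0, -0.0]
contact_force: [-0.4, 0.3, 0.4]
gripper_width: 0.502
```

```bash
python3 st.py; python3 - <<'E'
from fit import *
cs=shot('side','s3.png')
B=crop(cs,225,190,90,70,8)
cv2.imwrite('pics/c3.png',enh(B,2,.7))
E
```

```text
t 3.78 p [0.6242 0.1366 0.0591] q [ 0.1801  0.7238 -0.702   1.7347  0.5768  0.9015  0.8444] F [-0.4323  0.3133  0.3522] T [ 0.0347 -0.019  -0.0099] w 0.502
yaxis ang 92.43113866893106 z [-0.0009 -0.0004 -1.    ]
```

View pics/c3.png

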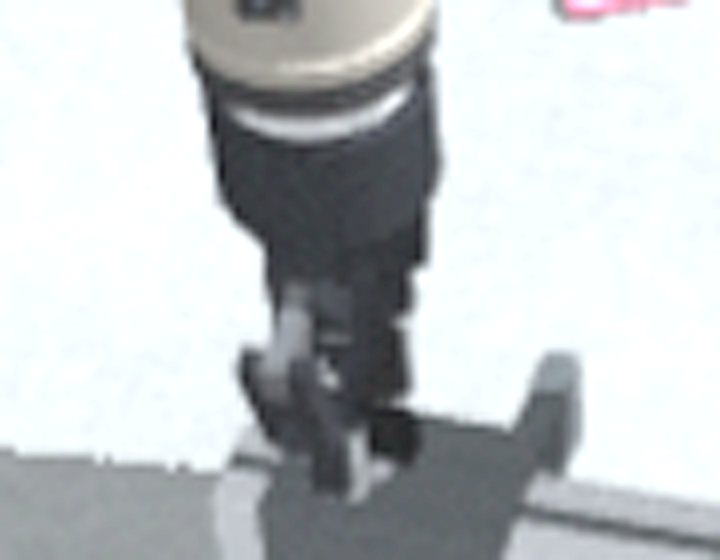

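Call:
step_arm(
  increments=[
    [0,0,0,0,0,0,0.6],
    [0,0,0,0,0,0,0.9],
    [0,0,0,0,0,0,1],
    [0,0,0,0,0,0,1],
    [0,0,0,0,0,0,1],
    [0,0,0,0,0,0,1],
  ],
  force=30,
)

```text
t: 4.33
eef_pos: [0.6258, 0.1386, 0.0615]
tool_rot: [0.002, -0.021, 1.0, 0.001]
contact_force: [-0.3, 2.3, 6.3]
gripper_width: 0.146
```

```bash
python3 st.py
```

```text
t 4.33 p [0.6258 0.1386 0.0615] q [ 0.1798  0.7216 -0.7044  1.7328  0.5763  0.9007  0.844 ] F [-0.2594  2.3397  6.3083] T [ 0.4632  0.0513 -0.1214] w 0.146
yaxis ang 92.46271867704618 z [ 0.0035  0.0023 -1.    ]
```

Call:
step_arm(
  increments=[
    [0.001,0.002,0.003,0,0,0,1],
    [0.001,0.002,0.003,0,0,-6,1],
    [0.001,0.002,0.003,0,0,-12,1],
    [0.001,0.002,0.003,0,0,-18,1],
    [0.001,0.002,0.003,0,0,-18,1],
  ],
)

```text
t: 4.75
eef_pos: [0.6255, 0.1384, 0.0618]
tool_rot: [0.0, 0.137, 0.991, -0.0]
contact_force: [2.8, 0.5, -9.6]
gripper_width: 0.145
```

```bash
python3 st.py
```

```text
t 4.75 p [0.6255 0.1384 0.0618] q [ 0.1315  0.6998 -0.6321  1.7334  0.5168  0.8811  0.5694] F [ 2.7803  0.5228 -9.6178] T [ 0.1104 -0.817  -0.132 ] w 0.145
yaxis ang 74.2325333588559 z [ 0.0001 -0.0007 -1.    ]
```

Call:
step_arm(
  increments=[
    [-0.001,0,-0.002,0,0,-7,1],
    [-0.001,0,-0.002,0,0,-14,1],
    [-0.001,0,-0.002,0,0,-21,1],
    [-0.001,0,-0.002,0,0,-28,1],
    [-0.001,0,-0.002,0,0,-35,1],
    [-0.001,0,-0.002,0,0,-41,1],
    [-0.001,0,-0.002,0,0,-41,1],
  ],
)

```text
t: 5.33
eef_pos: [0.6253, 0.1381, 0.0616]
tool_rot: [0.001, 0.474, 0.88, -0.0]
contact_force: [-0.5, -1.9, 6.4]
gripper_width: 0.144
```

```bash
python3 st.py
```

```text
t 5.33 p [0.6253 0.1381 0.0616] q [ 0.0186  0.6578 -0.4657  1.7437  0.384   0.8304 -0.0432] F [-0.5006 -1.8558  6.4217] T [-0.7123  0.0122 -0.1218] w 0.144
yaxis ang 33.3790050229787 z [ 0.0017 -0.0016 -1.    ]
```

Call:
step_arm(
  increments=[
    [0,0,0.001,0,0,-6,1],
    [0,0,0.001,0,0,-12,1],
    [0,0,0.001,0,0,-17,1],
    [0,0,0.001,0,0,-20,1],
    [0,0,0.001,0,0,-20,1],
    [0,0,0.001,0,0,-20,1],
  ],
)

```text
t: 5.83
eef_pos: [0.625, 0.1382, 0.0617]
tool_rot: [0.001, 0.617, 0.787, -0.0]
contact_force: [1.8, -4.1, 1.0]
gripper_width: 0.146
```

```bash
python3 st.py
```

```text
t 5.83 p [0.625  0.1382 0.0617] q [-0.0383  0.6426 -0.3845  1.748   0.3169  0.8119 -0.333 ] F [ 1.7686 -4.0643  0.9664] T [-0.8094 -0.4901  0.5838] w 0.146
yaxis ang 13.76985210074067 z [ 0.0009 -0.0011 -1.    ]
```

Call:
step_arm(
  increments=[
    [0,0,0,0,0,1.5,0.3],
    [0,0,0,0,0,1.5,0],
    [0,0,0,0,0,1.5,0],
    [0,0,0,0,0,1.5,0],
    [0,0,0.02,0,0,1.5,0],
    [0,0,0.05,0,0,1.5,0],
    [0,0,0.09,0,0,1.5,0],
    [-0.02,-0.03,0.12,0,0,1.5,0],
    [-0.04,-0.07,0.14,0,0,1.5,0],
    [-0.06,-0.1,0.14,0,0,1.5,0],
  ],
)

```text
t: 6.67
eef_pos: [0.5692, 0.0451, 0.2044]
tool_rot: [0.002, 0.608, 0.794, 0.003]
contact_force: [1.1, -1.0, -0.0]
gripper_width: 0.5
```

Call:
step_arm(
  increments=[
    [-0.02,-0.035,0,0,0,0,0],
    [-0.04,-0.07,0,0,0,0,0],
    [-0.06,-0.105,0,0,0,0,0],
    [-0.07,-0.14,0,0,0,0,0],
    [-0.08,-0.17,0,0,0,0,0],
  ],
)

```text
t: 7.08
eef_pos: [0.4858, -0.1282, 0.2008]
tool_rot: [0.0, 0.609, 0.793, -0.0]
contact_force: [0.7, 0.6, 0.4]
gripper_width: 0.498
```

```bash
python3 st.py; python3 - <<'E'
from fit import *
ct=shot('top','t4.png');cs=shot('side','s4.png')
p=(.5655,.1155,.045)
A=enh(crop(ct,250,135,56,75,7));draw(ct,A,np.array([250,135]),7,[knob(1.35)],*p,(0,0,255))
B=enh(crop(cs,245,225,65,50,6));draw(cs,B,np.array([245,225]),6,STOP,*p,(0,0,255))
im=np.zeros((525,800,3),np.uint8);im[:,:392]=A;im[:300,400:790]=B
cv2.imwrite('pics/c4.png',im)
E
```

```text
t 7.08 p [ 0.4858 -0.1282  0.2008] q [ 0.4713  0.2561 -0.3924  1.972   0.1213  0.9358  0.2789] F [0.6859 0.6213 0.4253] T [-0.0224  0.0036 -0.0273] w 0.498
yaxis ang 14.928730952038109 z [-0.0002 -0.0005 -1.    ]
```

View pics/c4.png

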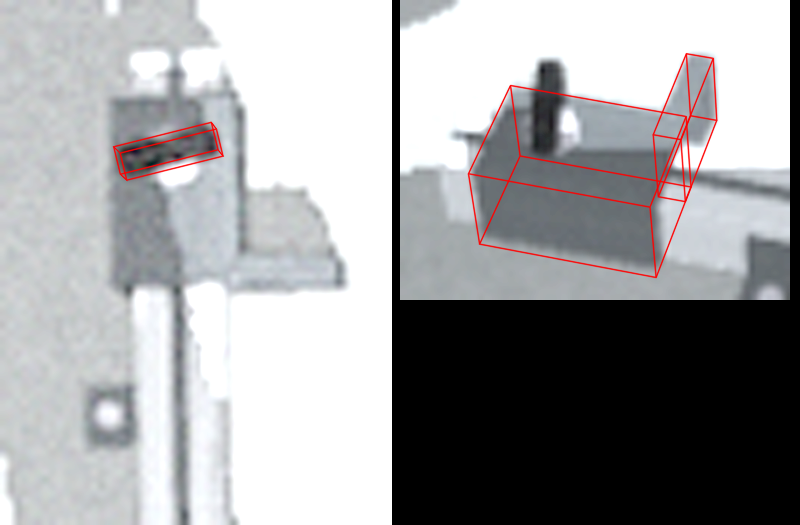

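View pics/t4.png

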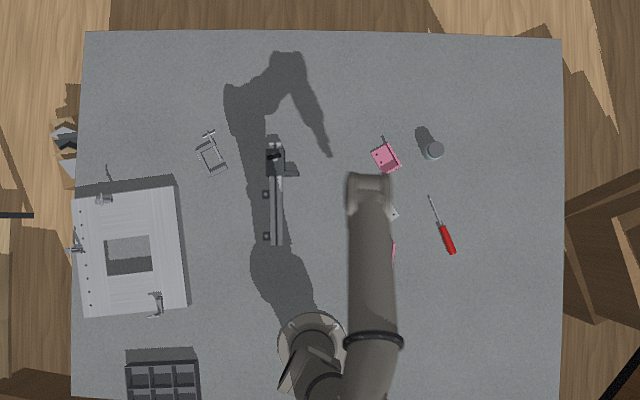

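Call:
step_arm(
  increments=[
    [-0.01,-0.02,-0.01,0,0,-7,0],
    [-0.02,-0.04,-0.02,0,0,-14,0],
    [-0.03,-0.06,-0.03,0,0,-21,0],
    [-0.0427,-0.0787,-0.05,0,0,-28,0],
    [-0.0427,-0.0787,-0.07,0,0,-35,0],
    [-0.0427,-0.0787,-0.09,0,0,-42,0],
    [-0.0427,-0.0787,-0.11,0,0,-49,0],
    [-0.0427,-0.0787,-0.12,0,0,-56,0],
    [-0.0427,-0.0787,-0.125,0,0,-63,0],
    [-0.0427,-0.0787,-0.13,0,0,-70.9,0],
  ],
)

```text
t: 8.02
eef_pos: [0.4448, -0.2036, 0.0698]
tool_rot: [-0.001, 0.955, 0.297, -0.0]
contact_force: [1.8, 0.6, -0.4]
gripper_width: 0.499
```

Call:
step_arm(
  increments=[
    [0,0,0,0,0,-0.8,0],
    [0,0,0,0,0,0,0],
  ],
)

```text
t: 8.18
eef_pos: [0.445, -0.2039, 0.0705]
tool_rot: [-0.0, 0.954, 0.301, -0.0]
contact_force: [-0.6, -0.5, 0.6]
gripper_width: 0.502
```

```bash
python3 st.py; python3 - <<'E'
from fit import *
cs=shot('side','s5.png')
cv2.imwrite('pics/c5.png',crop(cs,310,130,90,80,8))
E
```

```text
t 8.18 p [ 0.445  -0.2039  0.0705] q [ 0.3704  0.4089 -0.082   2.1186  0.056   0.6167 -0.7099] F [-0.5515 -0.5343  0.5722] T [ 0.0047 -0.0319 -0.011 ] w 0.502
yaxis ang -54.96161679845958 z [-0.0005  0.0004 -1.    ]
```

View pics/c5.png

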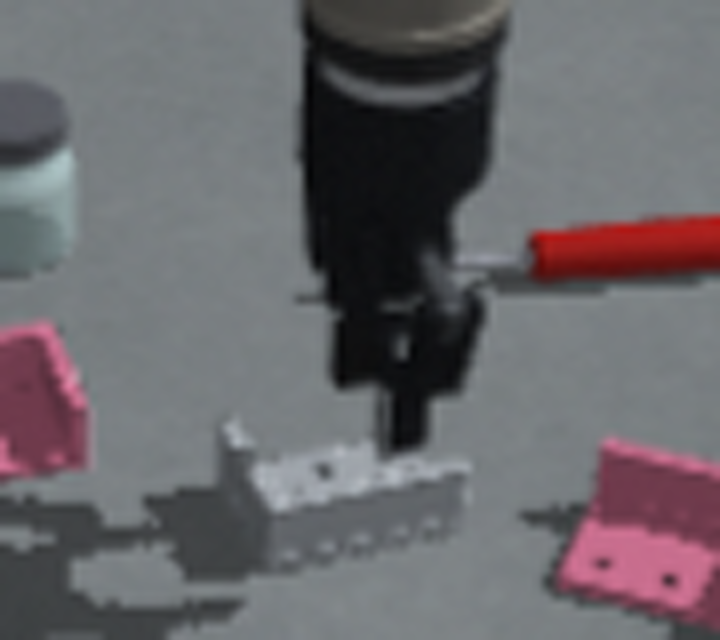

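```bash
python3 - <<'E'
from fit import *
np.set_printoptions(precision=1,suppress=True)
d=np.array([np.cos(np.radians(-55)),np.sin(np.radians(-55)),0])
p=np.array([.445,-.2039,.0705])
for P in (p,p+.025*d+[0,0,.008],p-.025*d+[0,0,.008]): print((proj(cs,P)[0]-[310,130]+.5)*8)
w=np.array([.4431,-.2069,.036]);print((proj(cs,w)[0]-[310,130]+.5)*8)
E
```

```text
[373.7 424. ]
[351.9 374.4]
[398.1 444.1]
[375.  484.6]
```

Call:
step_arm(
  increments=[
    [-0.0019,-0.003,-0.01,0,0,-1,0],
    [-0.0019,-0.003,-0.025,0,0,-1,0],
    [-0.0019,-0.003,-0.04,0,0,-1,0],
    [-0.0019,-0.003,-0.05,0,0,-1,0],
    [-0.0019,-0.003,-0.0575,0,0,-1,0],
    [-0.0019,-0.003,-0.0575,0,0,-1,0],
  ],
)

```text
t: 8.73
eef_pos: [0.4419, -0.2076, 0.0118]
tool_rot: [-0.001, 0.957, 0.291, -0.001]
contact_force: [-0.8, -0.2, -0.3]
gripper_width: 0.499
```

Call:
step_arm(
  increments=[
    [0,0,0,0,0,0,0.4],
    [0,0,0,0,0,0,0.7],
    [0,0,0,0,0,0,0.9],
    [0,0,0,0,0,0,1],
    [0,0,0,0,0,0,1],
    [0,0,0,0,0,0,1],
    [0,0,0,0,0,0,1],
  ],
  force=35,
)

```text
t: 9.32
eef_pos: [0.4434, -0.208, 0.0138]
tool_rot: [0.0, 0.957, 0.291, 0.001]
contact_force: [-0.9, 0.8, 6.8]
gripper_width: 0.09
```

```bash
python3 st.py
```

```text
t 9.32 p [ 0.4434 -0.208   0.0138] q [ 0.3656  0.5132 -0.0665  2.1418  0.0699  0.4873 -0.7351] F [-0.9046  0.8007  6.7958] T [ 0.1322  0.1503 -0.0067] w 0.09
yaxis ang -56.20924024321979 z [ 0.0012 -0.0004 -1.    ]
```

Call:
step_arm(
  increments=[
    [0,0,0.003,0,0,0,1],
    [0,0,0.01,0,0,0,1],
    [0,0,0.02,0,0,0,1],
    [0,0,0.03,0,0,0,1],
    [0,0,0.03,0,0,0,1],
    [0,0,0.03,0,0,0,1],
  ],
)

```text
t: 9.82
eef_pos: [0.4435, -0.2081, 0.0441]
tool_rot: [0.001, 0.957, 0.291, 0.001]
contact_force: [-0.1, -1.2, -2.6]
gripper_width: 0.079
```

```bash
python3 st.py; python3 - <<'E'
from fit import *
cs=shot('side','s6.png')
cv2.imwrite('pics/c6.png',crop(cs,310,130,90,80,8))
E
```

```text
t 9.82 p [ 0.4435 -0.2081  0.0441] q [ 0.3712  0.4557 -0.0727  2.132   0.061   0.5536 -0.7271] F [-0.1202 -1.1556 -2.5893] T [ 0.01    0.0908 -0.0036] w 0.079
yaxis ang -56.216495625765134 z [ 0.002  -0.0007 -1.    ]
```

View pics/c6.png

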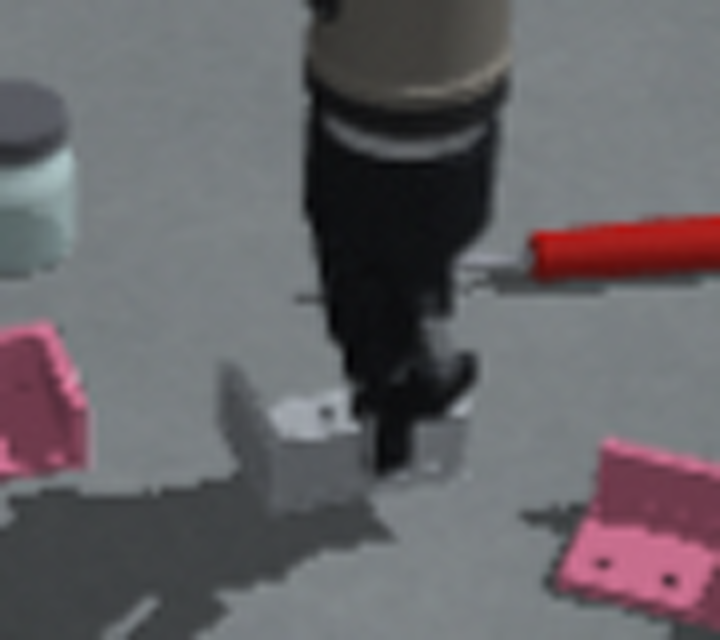

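Call:
step_arm(
  increments=[
    [0.006,0.029,0,0,0,-3,1],
    [0.012,0.058,0,0,0,-6,1],
    [0.018,0.087,0,0,0,-9,1],
    [0.024,0.116,0,0,0,-12,1],
    [0.03,0.145,0,0,0,-15,1],
    [0.036,0.174,0,0,0,-18,1],
    [0.042,0.203,0,0,0,-21,1],
    [0.048,0.232,0,0,0,-24,1],
    [0.054,0.261,0,0,0,-28,1],
    [0.0595,0.2887,0,0,0,-31.2,1],
  ],
)

```text
t: 10.7
eef_pos: [0.5022, 0.0826, 0.0428]
tool_rot: [0.0, 1.0, 0.021, -0.0]
contact_force: [0.9, -0.5, -2.3]
gripper_width: 0.088
```

Call:
step_arm(
  increments=[
    [0,0,0,0,0,0,1],
    [0,0,0,0,0,0,1],
  ],
)

```text
t: 10.87
eef_pos: [0.5023, 0.0833, 0.0427]
tool_rot: [-0.0, 1.0, 0.025, -0.0]
contact_force: [-0.5, -1.6, -3.1]
gripper_width: 0.089
```

```bash
python3 st.py; python3 - <<'E'
from fit import *
cs=shot('side','s7.png')
cv2.imwrite('pics/c7.png',crop(cs,245,170,110,90,7))
E
```

```text
t 10.87 p [0.5023 0.0833 0.0427] q [-0.338   0.4812  0.0635  2.0947 -0.0557  0.5674 -1.7556] F [-0.4592 -1.6161 -3.1297] T [-0.0449  0.0319 -0.0076] w 0.089
yaxis ang -87.13838062931889 z [-0.0003  0.0005 -1.    ]
```

View pics/c7.png

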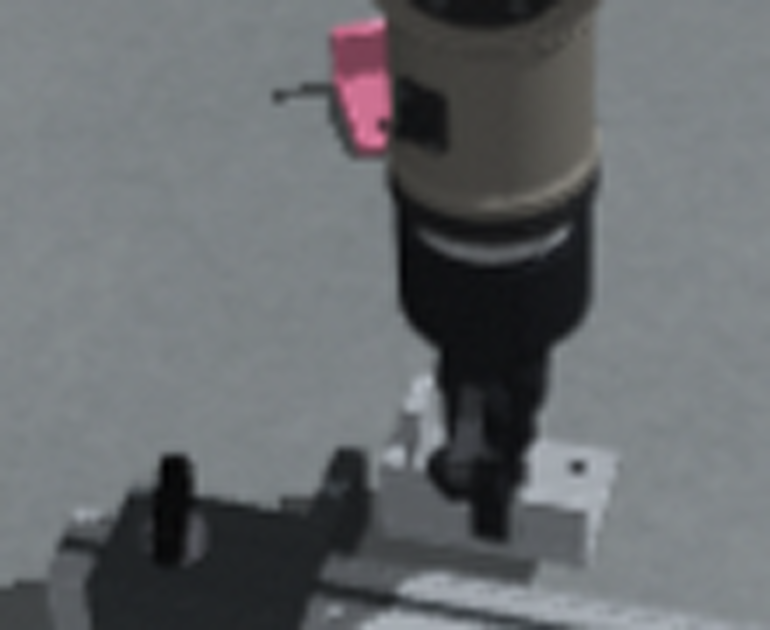

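Call:
step_arm(
  increments=[
    [0,-0.003,-0.008,0,0,-0.2,1],
    [0,-0.003,-0.016,0,0,-0.2,1],
    [0,-0.003,-0.023,0,0,-0.2,1],
    [0,-0.003,-0.027,0,0,-0.2,1],
    [0,-0.003,-0.029,0,0,-0.2,1],
    [0,-0.003,-0.03,0,0,-0.2,1],
    [0,-0.003,-0.03,0,0,-0.2,1],
  ],
)

```text
t: 11.5
eef_pos: [0.5014, 0.0768, 0.0138]
tool_rot: [0.0, 1.0, 0.02, -0.001]
contact_force: [-7.0, -2.1, 14.1]
gripper_width: 0.085
```

```bash
python3 st.py
```

```text
t 11.5 p [0.5014 0.0768 0.0138] q [-0.3224  0.5331  0.0587  2.1061 -0.0613  0.5063 -1.7485] F [-6.9971 -2.0873 14.0994] T [-0.4712  1.2339 -0.0627] w 0.085
yaxis ang -87.68574140776711 z [-0.0022 -0.0007 -1.    ]
```

Call:
step_arm(
  increments=[
    [0,0,0.002,0,0,0,0.8],
    [0,0,0.002,0,0,0,0.55],
    [0,0,0.002,0,0,0,0.53],
    [0,0,0.002,0,0,0,0.53],
    [0,0,0.02,0,0,0,0.53],
    [0,0,0.05,0,0,0,0.53],
    [0,0,0.08,0,0,0,0.53],
    [-0.03,-0.03,0.12,0,0,0,0.53],
    [-0.07,-0.06,0.15,0,0,0,0.53],
  ],
)

```text
t: 12.25
eef_pos: [0.4559, 0.0357, 0.1469]
tool_rot: [-0.0, 1.0, 0.022, 0.002]
contact_force: [-0.5, -1.2, 0.8]
gripper_width: 0.238
```

Call:
step_arm(
  increments=[
    [-0.01,-0.04,0,0,0,0,1],
    [-0.01,-0.08,0,0,0,0,1],
    [-0.01,-0.12,0,0,0,0,1],
    [-0.01,-0.16,0,0,0,0,1],
    [-0.01,-0.16,0,0,0,0,1],
  ],
)

```text
t: 12.67
eef_pos: [0.443, -0.1332, 0.1454]
tool_rot: [0.002, 1.0, 0.016, 0.001]
contact_force: [-0.7, 0.2, -0.7]
gripper_width: -0.001
```

```bash
python3 st.py; python3 - <<'E'
from fit import *
ct=shot('top','t8.png');cs=shot('side','s8.png')
pickle.dump((ct,cs),open('cams8.pkl','wb'))
cv2.imwrite('pics/c8a.png',grid(crop(ct,262,160,50,50,12),262,160,12))
cv2.imwrite('pics/c8b.png',grid(crop(cs,282,220,60,42,13),282,220,13))
E
```

```text
t 12.67 p [ 0.443  -0.1332  0.1454] q [-0.0194  0.2422  0.2004  2.1443 -0.0649  0.7589 -1.3172] F [-0.6846  0.178  -0.6614] T [ 0.0026 -0.066   0.0313] w -0.001
yaxis ang -88.20571618476191 z [ 0.0014 -0.0034 -1.    ]
```

View pics/c8a.png

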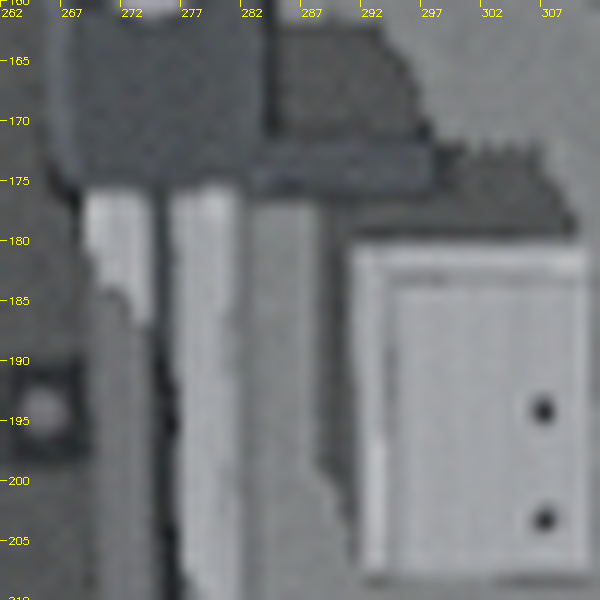

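View pics/c8b.png

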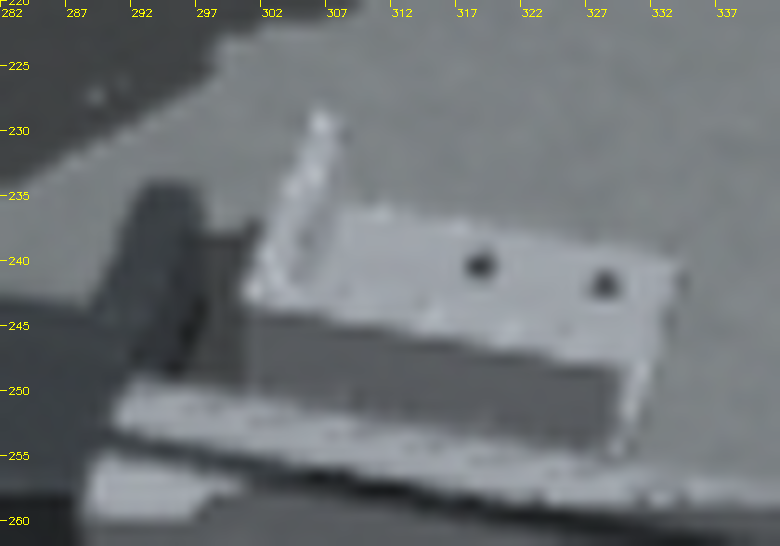

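```bash
python3 - <<'E'
from fit import *
from scipy.optimize import least_squares
np.set_printoptions(precision=4,suppress=True)
ct,cs=pickle.load(open('cams8.pkl','rb'))
Pt=np.array([[0,0,.036],[-.09,0,.036],[-.008,-.008,.008]]);qt=np.array([[291.2,180],[292.4,207.8],[294.6,183.3]])-.5
Ps=np.array([[0,0,.036],[0,-.064,.036],[-.09,0,.036],[-.09,-.064,.008]]);qs=np.array([[300.7,243],[306.2,228.5],[330.7,248.2],[333.9,240.2]])-.5
ft=lambda p:(proj(ct,pose(Pt,*p))-qt).ravel()
fs=lambda p:(proj(cs,pose(Ps,*p))-qs).ravel()
for n,f in [('t',ft),('s',fs),('b',lambda p:np.r_[ft(p),fs(p)])]:
    r=least_squares(f,[.55,.08,.045]);print(n,r.x,np.abs(r.fun).max())
E
```

```text
t [0.5525 0.0837 0.0661] 0.2519176916217134
s [0.5501 0.0813 0.0513] 0.6353568424419791
b [0.551  0.0822 0.0496] 0.8095105337557129
```

Call:
step_arm(
  increments=[
    [0.012,0.036,0,0,0,0.8,1],
    [0.025,0.072,0,0,0,0.8,1],
    [0.038,0.108,0,0,0,0.8,1],
    [0.051,0.144,0,0,0,0.8,1],
    [0.0645,0.1811,-0.01,0,0,0.8,1],
    [0.0645,0.1811,-0.04,0,0,0.8,1],
    [0.0645,0.1811,-0.07,0,0,0.8,1],
    [0.0645,0.1811,-0.09,0,0,0.8,1],
    [0.0645,0.1811,-0.1,0,0,0.8,1],
    [0.0645,0.1811,-0.1,0,0,0.8,1],
  ],
)

```text
t: 13.6
eef_pos: [0.5063, 0.0571, 0.0428]
tool_rot: [0.0, 1.0, 0.029, -0.002]
contact_force: [0.2, -0.4, -0.8]
gripper_width: -0.0
```

```bash
python3 st.py
```

```text
t 13.6 p [0.5063 0.0571 0.0428] q [-0.2986  0.4836  0.0793  2.0914 -0.069   0.5734 -1.6832] F [ 0.2003 -0.4486 -0.7925] T [-0.0056  0.0437  0.0096] w -0.0
yaxis ang -86.68617827496303 z [-0.0045 -0.0005 -1.    ]
```

Call:
step_arm(
  increments=[
    [0,-0.009,0,0,0,-0.7,1],
    [0,-0.009,0,0,0,-0.7,1],
    [0,-0.009,-0.01,0,0,-0.7,1],
    [0,-0.009,-0.02,0,0,-0.7,1],
    [0,-0.009,-0.028,0,0,-0.7,1],
    [0,-0.009,-0.03,0,0,-0.7,1],
    [0,-0.009,-0.03,0,0,-0.7,1],
  ],
)

```text
t: 14.18
eef_pos: [0.5075, 0.0469, 0.0139]
tool_rot: [0.0, 1.0, 0.022, -0.001]
contact_force: [-1.0, 0.6, 0.2]
gripper_width: -0.001
```

```bash
python3 st.py; python3 - <<'E'
from fit import *
cs=shot('side','s9.png')
cv2.imwrite('pics/c9.png',crop(cs,272,190,80,72,9))
E
```

```text
t 14.18 p [0.5075 0.0469 0.0139] q [-0.2746  0.5359  0.0746  2.1016 -0.0784  0.5085 -1.6691] F [-1.0179  0.6221  0.2216] T [0.0178 0.007  0.0405] w -0.001
yaxis ang -87.50350541113707 z [-0.0018 -0.0003 -1.    ]
```

View pics/c9.png

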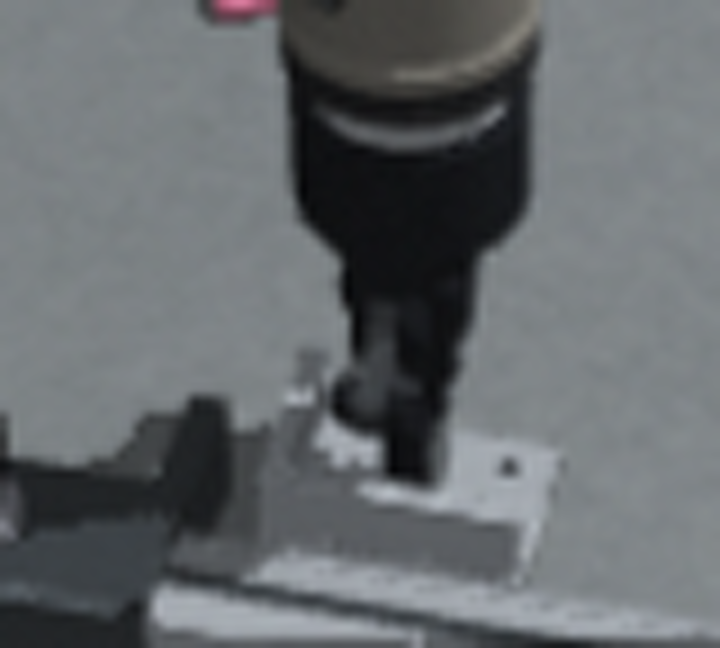

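Call:
step_arm(
  increments=[
    [0,0.005,0,0,0,0,1],
    [0,0.01,0,0,0,0,1],
    [-0.001,0.015,0,0,0,0,1],
    [-0.001,0.02,0,0,0,0,1],
    [-0.001,0.025,0,0,0,0,1],
    [-0.001,0.03,0,0,0,0,1],
    [-0.001,0.03,0,0,0,0,1],
  ],
)

```text
t: 14.82
eef_pos: [0.5073, 0.0786, 0.015]
tool_rot: [-0.0, 1.0, 0.023, 0.0]
contact_force: [-0.7, -0.3, 1.6]
gripper_width: -0.001
```

```bash
python3 st.py
```

```text
t 14.82 p [0.5073 0.0786 0.015 ] q [-0.3368  0.5372  0.077   2.0947 -0.0817  0.512  -1.7249] F [-0.6588 -0.3047  1.5967] T [ 0.0487  0.0286 -0.0158] w -0.001
yaxis ang -87.41062215887405 z [ 0.0003  0.0007 -1.    ]
```

Call:
step_arm(
  increments=[
    [0,0.003,0,0,0,0,1],
    [0,0.006,0,0,0,0,1],
    [0,0.009,0,0,0,0,1],
    [0,0.012,0,0,0,0,1],
    [0,0.014,0,0,0,0,1],
    [0,0.014,0,0,0,0,1],
  ],
)

```text
t: 15.32
eef_pos: [0.5073, 0.0913, 0.0149]
tool_rot: [-0.0, 1.0, 0.022, 0.0]
contact_force: [-0.3, -0.9, -1.2]
gripper_width: 0.0
```

```bash
python3 st.py
```

```text
t 15.32 p [0.5073 0.0913 0.0149] q [-0.3627  0.5397  0.0793  2.0897 -0.0828  0.5149 -1.7496] F [-0.3362 -0.8977 -1.1587] T [-0.0256 -0.0061  0.0263] w 0.0
yaxis ang -87.49207624487015 z [ 0.0001  0.     -1.    ]
```

Call:
step_arm(
  increments=[
    [0,0.003,0,0,0,0,1],
    [0,0.006,0,0,0,0,1],
    [0,0.008,0,0,0,0,1],
    [0,0.008,0,0,0,0,1],
  ],
)

```text
t: 15.65
eef_pos: [0.5071, 0.0917, 0.0149]
tool_rot: [0.004, 1.0, 0.019, -0.001]
contact_force: [1.0, -19.2, 5.8]
gripper_width: 0.0
```

```bash
python3 st.py; python3 - <<'E'
from fit import *
cs=shot('side','s10.png')
cv2.imwrite('pics/c10.png',crop(cs,272,190,80,72,9))
E
```

```text
t 15.65 p [0.5071 0.0917 0.0149] q [-0.3751  0.541   0.0886  2.0885 -0.079   0.5187 -1.7638] F [  1.0381 -19.2037   5.756 ] T [-3.9329 -0.139   0.0522] w 0.0
yaxis ang -87.85847620468797 z [-0.0014 -0.0072 -1.    ]
```

View pics/c10.png

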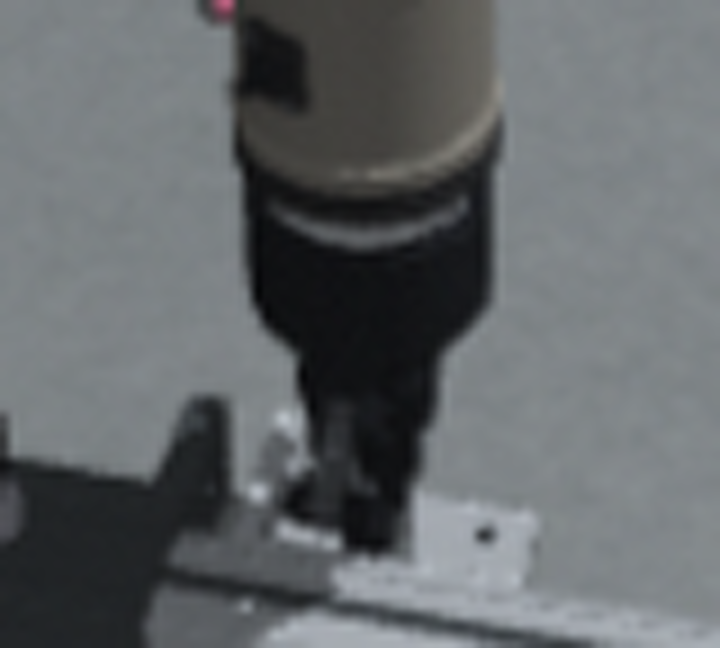

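Call:
step_arm(
  increments=[
    [0,-0.009,0,0,0,0.3,1],
    [0.005,-0.009,0,0,0,0.3,1],
    [0.012,-0.0087,0,0,0,0.3,1],
    [0.02,-0.0083,0,0,0,0.3,1],
    [0.025,-0.008,0,0,0,0.3,1],
    [0.03,-0.0077,0,0,0,0.3,1],
    [0.034,-0.0075,0,0,0,0.3,1],
    [0.036,-0.0074,0,0,0,0.3,1],
    [0.036,-0.0074,0,0,0,0.3,1],
  ],
)

```text
t: 16.45
eef_pos: [0.5438, 0.0918, 0.0148]
tool_rot: [-0.0, 1.0, 0.024, 0.0]
contact_force: [-0.1, -1.2, -0.7]
gripper_width: -0.006
```

```bash
python3 st.py
```

```text
t 16.45 p [0.5438 0.0918 0.0148] q [-0.3427  0.5785  0.0796  2.0057 -0.082   0.5599 -1.7284] F [-0.1083 -1.1748 -0.7118] T [ 0.0217  0.035  -0.0424] w -0.006
yaxis ang -87.2005899618685 z [ 0.0004  0.0001 -1.    ]
```

Call:
step_arm(
  increments=[
    [0.002,0,0,0,0,0,1],
    [0.004,0,0,0,0,0,1],
    [0.006,0,0,0,0,0,1],
    [0.006,0,0,0,0,0,1],
  ],
)

```text
t: 16.78
eef_pos: [0.548, 0.0914, 0.0146]
tool_rot: [0.0, 1.0, 0.024, -0.001]
contact_force: [-3.9, 0.3, 2.4]
gripper_width: 0.002
```

```bash
python3 st.py
```

```text
t 16.78 p [0.548  0.0914 0.0146] q [-0.3395  0.5846  0.0798  1.9935 -0.0823  0.5694 -1.7255] F [-3.9432  0.3293  2.3885] T [-0.036   0.8627 -0.0186] w 0.002
yaxis ang -87.20924301083411 z [-0.0028 -0.0005 -1.    ]
```

Call:
step_arm(
  increments=[
    [0.001,0.002,0,0,0,0,1],
    [0.002,0.004,0,0,0,0,1],
    [0.003,0.006,0,0,0,0,1],
    [0.003,0.0065,-0.002,0,0,0,1],
    [0.003,0.0065,-0.004,0,0,0,1],
    [0.003,0.0065,-0.006,0,0,0,1],
    [0.003,0.0065,-0.007,0,0,0,1],
    [0.003,0.0065,-0.007,0,0,0,1],
  ],
)

```text
t: 17.45
eef_pos: [0.5478, 0.0926, 0.0081]
tool_rot: [0.003, 1.0, 0.022, -0.005]
contact_force: [-15.4, -11.8, 22.7]
gripper_width: -0.002
```

```bash
python3 st.py
```

```text
t 17.45 p [0.5478 0.0926 0.0081] q [-0.3464  0.5984  0.0835  1.9895 -0.0816  0.5673 -1.734 ] F [-15.4375 -11.7702  22.677 ] T [-2.2938  3.083  -0.0016] w -0.002
yaxis ang -87.42652611885995 z [-0.0092 -0.0059 -0.9999]
```

Call:
step_arm(
  increments=[
    [-0.001,0,0.002,0,0,0,1],
    [-0.0015,0,0.003,0,0,0,1],
    [-0.0015,0,0.003,0,0,0,1],
    [-0.0015,0,0.003,0,0,0,1],
    [-0.0015,0,0.003,0,0,0,1],
    [-0.0015,0,0.003,0,0,0,1],
  ],
)

```text
t: 17.95
eef_pos: [0.5478, 0.0933, 0.0097]
tool_rot: [0.003, 1.0, 0.023, -0.003]
contact_force: [-5.6, -9.5, 0.5]
gripper_width: -0.003
```

```bash
python3 st.py; python3 - <<'E'
from fit import *
ct=shot('top','t11.png');cs=shot('side','s11.png')
p=(.5655,.1155,.045)
B=crop(cs,262,185,80,80,7)
draw(cs,B,np.array([262,185]),7,BR,*p,(0,0,255))
C=crop(cs,262,185,80,80,7)
im=np.hstack([C,B]);cv2.imwrite('pics/c11.png',cv2.resize(im,(800,400),interpolation=cv2.INTER_AREA))
E
```

```text
t 17.95 p [0.5478 0.0933 0.0097] q [-0.348   0.5946  0.0837  1.9914 -0.081   0.5661 -1.7351] F [-5.5568 -9.5397  0.451 ] T [-1.8834  1.19    0.0283] w -0.003
yaxis ang -87.3912080976797 z [-0.0062 -0.0053 -1.    ]
```

View pics/c11.png

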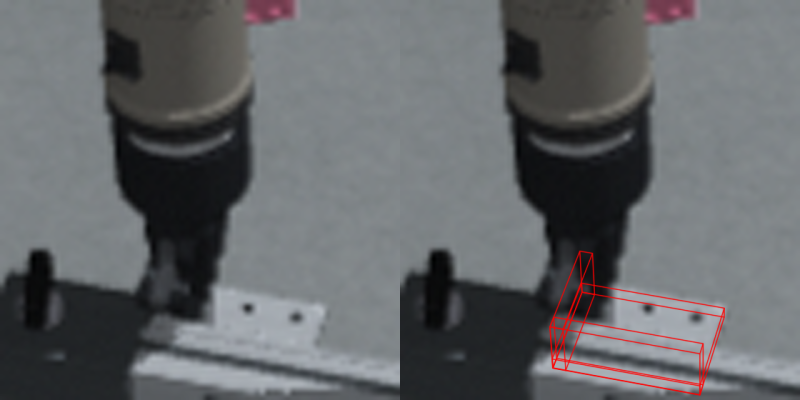

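View pics/t11.png

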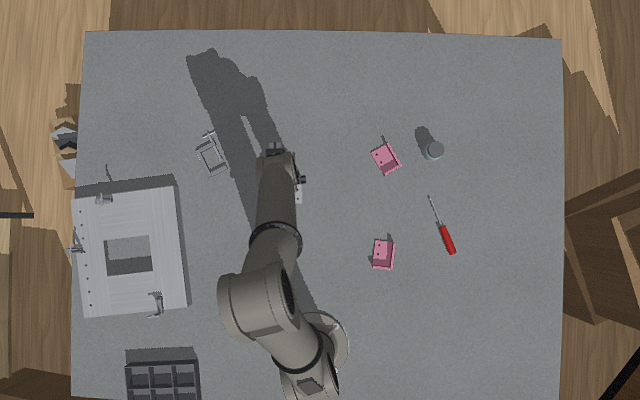

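Call:
step_arm(
  increments=[
    [0.0005,0.0003,-0.001,0,0,0,1],
    [0.001,0.0005,-0.002,0,0,0,1],
    [0.001,0.0005,-0.002,0,0,0,1],
    [0.001,0.0005,-0.002,0,0,0,1],
    [0.001,0.0005,-0.002,0,0,0,1],
    [0.001,0.0005,-0.002,0,0,0,1],
  ],
)

```text
t: 18.55
eef_pos: [0.5478, 0.0932, 0.0082]
tool_rot: [0.003, 1.0, 0.023, -0.004]
contact_force: [-11.3, -10.8, 9.0]
gripper_width: 0.002
```

```bash
python3 st.py
```

```text
t 18.55 p [0.5478 0.0932 0.0082] q [-0.3478  0.5981  0.0836  1.9901 -0.0814  0.5659 -1.7352] F [-11.3164 -10.8035   8.9856] T [-2.1729  2.0531 -0.0144] w 0.002
yaxis ang -87.4180809285844 z [-0.008  -0.0058 -1.    ]
```

Call:
step_arm(
  increments=[
    [0,0,-0.0005,0,0,0,1],
    [0,0,-0.0005,0,0,0,1],
    [0,0,-0.0005,0,0,0,1],
    [0,0,-0.0005,0,0,0,1],
    [0,0,-0.0005,0,0,0,1],
    [0,0,-0.0005,0,0,0,1],
  ],
)

```text
t: 19.05
eef_pos: [0.5478, 0.0932, 0.0081]
tool_rot: [0.003, 1.0, 0.023, -0.004]
contact_force: [-11.7, -11.0, 14.6]
gripper_width: 0.003
```

```bash
python3 st.py; python3 - <<'E'
from fit import *
ct=shot('top','t12.png');cs=shot('side','s12.png')
p=(.5655,.1155,.045)
A=crop(cs,285,225,50,40,16);cv2.imwrite('pics/c12.png',grid(enh(A,1.8,.8),285,225,16))
print(proj(cs,pose(np.array([[-.09,0,.036],[-.09,-.064,.008],[-.09,-.008,.036]]),*p))+.5)
B=crop(ct,265,160,50,60,9);draw(ct,B,np.array([265,160]),9,BR,*p,(0,0,255));cv2.imwrite('pics/c12b.png',enh(B,1.6,.8))
E
python3 st.py
```

```text
t 19.05 p [0.5478 0.0932 0.0081] q [-0.3477  0.5981  0.0835  1.9901 -0.0815  0.5658 -1.7351] F [-11.6783 -10.9538  14.5916] T [-2.1993  2.3908  0.0517] w 0.003
yaxis ang -87.42014957804545 z [-0.0081 -0.0058 -1.    ]
[[321.97972696 255.74624087]
 [326.86533517 246.62289895]
 [322.62038658 253.73749048]]
t 19.15 p [0.5478 0.0933 0.0081] q [-0.3477  0.5981  0.0835  1.9901 -0.0815  0.5658 -1.7351] F [-12.0452 -10.9632  13.471 ] T [-2.2658  2.4076 -0.0327] w -0.003
yaxis ang -87.41700915212984 z [-0.0081 -0.0057 -1.    ]
```

View pics/c12.png

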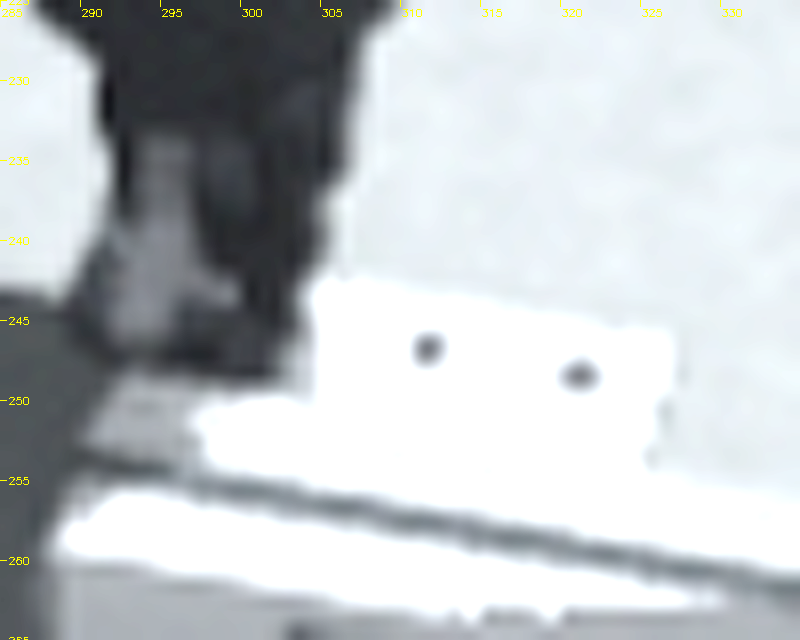

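View pics/c12b.png

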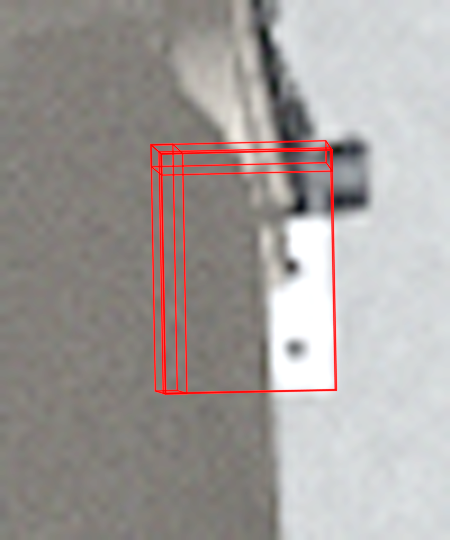

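```bash
python3 -c "
from station import bot
print(bot.hand_in())"; python3 st.py
```

```text
the job is handed in; nothing more can be done
None
the job is handed in; nothing more can be done
```

I tightened the clamp knob, seated the silver bracket in the corner and handed the job in at about 19 s, with the arm still holding its push. No verdict came back.

- **Knob:** I turned it about 79° clockwise, until the torque rose at its end stop. The picture afterwards matches it at 1.35 rad, and the stop showed no visible shift.
- **Bracket:** I chose the bare aluminium one between the two pink look-alikes. I gripped it by the back wall, squared it and set it down short of the corner. Then I pushed it to the fence and on to the stop with closed fingers.
- **Final push:** the last reading showed 12 N towards the stop, 11 N towards the fence and 13.5 N down. The downward push is above the 10 N asked. An earlier peak was 23 N down. I backed off, which let the downward force fall to almost nothing, and then pressed down again.
- **Last checks:** the bracket's visible edges match the seated outline in both cameras within about a pixel (roughly 3 mm). The fingertips are 8 mm above the bench, on the base plate, so it lies flat. In the last overall top picture the screwdriver, jar and G-clamp looked unmoved.
- **What I could not check:** the arm hides the inner corner, so I judged contact there from the forces and fingertip positions. The two cameras differed by 1–3 mm when I located the stop and bracket; feeling the knob and pushing to contact settled the difference.

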